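Hang the ice dipper on the ice tub

ROBOT

A 6-joint arm with a two-finger parallel gripper is mounted at the origin on the work surface. World frame = base frame: x ahead of the robot, y to its left, z up, the work surface at z = 0. Lengths are in mm, angles in rad, forces in N, time in s.
With the tool pointing down it reaches from about 375 to 750 mm from the base axis. Payload 9 kg.
Tool frame: the origin (TCP) lies midway between the tips of the shut fingers; the grasp point (between the pads) lies 19 mm behind it; z points along the fingers, y is the line along which they close (so a half turn about z gives the same grasp; the last joint's range is limited). The gripper opens to 85 mm and grips with 20 to 120 N. Pads are 22 mm wide; open, the fingers measure 114 mm over their backs; the gripper's body (76 mm by 85 mm) begins 54 mm behind the grasp point. The pads swing forward as they close: fully open they stand 13 mm farther back than shut.
Start: joints at [0.922, 0.104, 0.097, 1.564, 0, 1.353], TCP at [250.567, 545.209, 231.331] pointing down, gripper open.
Joint ranges: [-2.99, 2.99], [-0.84, 1.86], [-1.1, 1.16], [-1.84, 2.11], [-1.51, 1.56], [-3.14, 3.14]. Speed limits (rad/s): [2.22, 2.22, 2.57, 3.14, 3.14, 3.14].

INTERFACE

Orientations are given as a unit quaternion [w, x, y, z].
In Python, from station import arm gives the robot as it stands.
- The arm moves only by the tool arm_command, never from a script. Its argument "targets" is a list of rows, each an object with "xyz": the shift along the tool's x, y, z in mm, a list of three; "rotation": the turn, a rotation vector about the tool's x, y, z in degrees, a list of three; "fingers": the finger opening in mm, from 0 to 85.4. In form: [{"xyz": [dx, dy, dz], "rotation": [rx, ry, rz], "fingers": fingers}, ...]. A call has 1 to 10 rows; each row is the pose to reach, as a shift and turn from the pose commanded when the call began, along the tool's axes at that moment; what a row does not reach only later rows make up. A row lasts 1/12 s, in which the tool goes at most 41.7 mm and 7.16 degrees, less where a joint would pass 70% of its speed; a pose out of reach is approached as far as the arm can. A call with a gripper value outside its range is refused whole. The fingers move at their own pace and stop on an object; "grip_force" is the grip in N (left out, the last holds). Time passes only in rows, so rows that repeat a pose let the fingers close. It gives the time, the measured TCP pose, the force, the opening and the grip force at its end, in the units of the state.
- arm.read_state(): the state, without advancing time (a new reading comes with each control period).
- arm.snapshot(name): name is "scene" or "top"; returns a dict with "pixels" (384x512x3 uint8, red, green, blue), "range_z" (384x512 float32, mm along the optical axis (not along the pixel's ray), 0 where there is no reading), "fx", "fy", "cx", "cy" (pixels), "pose" (4x4, takes a point from camera to world coordinates). Camera axes: x right, y up, looking along -z (the intrinsics and any distortion apply to the point x, -y, -z); pixel columns grow to the right and rows downward; lengths in mm; the calibration is good to about 2 mm. A picture is of the moment at which its call begins.
- arm.sign_off(): hands the job in; it is judged then, once.
Trained networks look in the newest picture that a camera, given by its name, has taken for a name from the list of things; names that differ only in an ending like _2 or _b are one class to them, and where a whole thing is asked for, a point or a joint stands for the part that bears it (a point fixed in the world has none). Each returns a list of dicts, best first, with "score" (0 to 1); they miss things now and then, are a little off and sometimes report something else, mostly with a low value. They report only what shows in the picture. A call takes as long as a camera call. They do not tell look-alikes from the thing itself.
- arm.boxes_of(target, camera): "at" ([column, row] as shares, 0 to 1, of the picture: columns of its width, rows of its height, amid what is visible of it).
- arm.masks_of(target, camera): "mask" (384x512 bool, what is visible of it) and "at" ([column, row] as shares, 0 to 1, of the picture: columns of its width, rows of its height, amid what is visible of it).
- arm.landmark_of(target, camera): "at" ([column, row] as shares, 0 to 1, of the picture: columns of its width, rows of its height: a listed point, or the origin of a listed thing).
The state is a dict: "time_s": time; "joint_positions": joint angles; "qvel": joint speeds; "joint_efforts": joint torques, N m; "eef_pos": TCP position; "eef_rot": TCP orientation; "ft_force": force on the tool from outside, world axes, zero at the start; "wrist_torque": the same for the moment, N m; "width": finger opening in mm; "grip_force": force on a finger pad.
Only numpy, scipy, OpenCV 4.12 (cv2) and the standard library are available. Lean on these libraries where they do the work, as an engineer would, in place of code of your own. Each camera call takes 0.05 s, during which the arm holds its last target. There are 200 camera calls.

TASK

Pull the steel ice dipper up out of its grey upright holder and hang it by its side hook over the rim of the blue ice tub (any side will do), with the bowl inside the tub and the tip of the hook outside. Set it down on the rim rather than dropping it, let go, and leave the holder standing about where it was and the other things on the bench undisturbed.

Things in the scene. Friction and masses are not known exactly. Their poses are not given: they have to be found in the camera images.
- dipper: Steel ice dipper, one rigid tool 189 mm tall, about 0.16 kg, that starts standing in the holder, bowl down. Origin: centre of the bowl's underside; z runs up along the tool, +x is the side the hook sticks out to. Bowl: open cup, outer radius 22, height 38. Handle: rod of diameter 8 along z at x = 18, y = 0, with a side hook and, on top, an orange grip.
- dipper_grip (a point): Centre of the orange grip (dipper frame x 18, y 0, z 158 mm): a block 24 (x) by 16 (y) by 62 mm high, from z = 127 to 189. Pinch it across y, from above.
- dipper_hook (a point): Middle of the underside of the hook's level bar, where the rim goes (dipper frame x 34, y 0, z 111.5 mm). The hook is of 7 mm bar in the xz plane: from the rod along +x, then down at x = 49.5. The slot for the rim between rod and hook end is 24 mm wide (x = 22 to 46), open downward, about 20 mm deep.
- dipper_tip (a point): Lower end of the hook (dipper frame x 49.5, y 0, z 91 mm).
- holder: Grey plastic upright round cup, loose, 0.6 kg: outer radius 35, inner radius 31, height 90 mm, inner floor at 6 mm. Origin: centre of its underside, z up.
- tub: Blue plastic open ice tub, fixed to the bench: 200 (x) by 260 (y) by 160 mm high outside, four upright walls 8 mm thick with plain level rims at 160 mm; low ribs outside up to 90 mm high; inside, a bed of ice up to about 32 mm high. Origin: centre of its underside; x across its short width, y along its length, z up.
- tub_rim (a point): Centre of the tub's mouth at rim height, 160 mm over the bench.
- tube_rack: Bystander: blue rack with small tubes, 90 by 150 by 46 mm high. Origin: centre of underside.
- tip_box: Bystander: clear and red pipette-tip box, 85 by 120 by 61 mm high. Origin: centre of underside.
- beaker: Bystander: glass beaker, radius 35, 85 mm high. Origin: centre of underside.
- pipette: Bystander: grey micropipette lying on the bench along its own y, 230 long, 26 wide, 24 mm high. Origin: on the bench under the middle of its grey body.
Things that resemble listed ones, but are neither listed nor needed, are in the scene too. Of the things that look like the holder, the middle-sized one is meant. Of the things shaped like the dipper, the steel one is meant.

How it is judged (in metres and radians):
On the way:
1. the dipper, held in the fingers, is lifted clear out of the holder (height (world z) of dipper above 0.095 m and contact force between the fingers and dipper above 0.5 N), for 0.1 s.
At the end, for the whole second after the job is handed in: The dipper hangs at rest by its hook on any side of the tub: hook bar within 15 mm of rim height, hook tip outside the tub and below the rim, bowl inside and clear of the ice, handle within 0.4 rad of vertical; the holder stands upright within 80 mm of where it began (x of dipper in the frame of tub between -0.1 and 0.1 m and y of dipper in the frame of tub between -0.13 and 0.13 m and z of dipper in the frame of tub above 0.033 m and (x of dipper_tip in the frame of tub above 0.1 m or x of dipper_tip in the frame of tub below -0.1 m or y of dipper_tip in the frame of tub above 0.13 m or y of dipper_tip in the frame of tub below -0.13 m) and z of dipper_tip in the frame of tub below 0.158 m and z of dipper_hook in the frame of tub between 0.145 and 0.175 m and angle between dipper's own z axis and vertical below 0.4 rad and linear speed of dipper below 0.03 m/s and angular speed of dipper below 0.3 rad/s and contact force between dipper and tub above 0.3 N and angle between holder's own z axis and vertical below 0.2 rad and distance of holder from where it was at the start of the episode below 0.08 m); the robot touches nothing.
It fails at once if the dipper is dropped (it moves faster than 0.8 m/s with no finger on it) (linear speed of dipper above 0.8 m/s and contact force between the fingers and dipper below 0.1 N).
It fails at once if the holder is tipped over (angle between holder's own z axis and vertical above 0.7 rad).
It fails at once if a bystander (tube rack, tip box, beaker or micropipette) is pushed more than 40 mm from its place or tipped over (distance of any of tube_rack, tip_box, beaker, pipette from where it was at the start of the episode above 0.04 m or angle between any of tube_rack, tip_box, beaker, pipette's own z axis and vertical above 0.5 rad).
It also fails if it takes over 45 s, if anything falls off the work surface, if the arm or the gripper's body presses on something with over 40 N, if the wrist force passes 120 N, or if a joint passes its speed limit or range.

## Working session

There is one attempt and no reset: what is moved stays moved. The work goes in short steps, Python scripts to look and compute and a tool call to move; the robot and the scene stay as the last step left them, time stands still between calls to the robot, and variables do not carry over. Pictures are saved under pics/ and viewed, at most 10 in all, crops included, and the job is handed in when it is done.

Besides the shell and the picture viewer there is one more tool, called after "Request:" as name(argument=value, ...), one argument or row to a line, values as JSON. arm_command: Moves the arm, as the interface text tells. Its arguments: {"type":"object","properties":{"targets":{"type":"array","items":{"type":"object","properties":{"xyz":{"type":"array","items":{"type":"number"}},"rotation":{"type":"array","items":{"type":"number"}},"fingers":{"type":"number"}}}},"grip_force":{"type":"number"}},"required":["targets"]}

```bash
mkdir -p pics
cat > h.py <<'E'
import numpy as np, cv2
from station import arm
def snap(n):
    return arm.snapshot(n)
def world(s,c,r,z=None):
    """pixel -> world mm (vector), using depth image unless z given as range"""
    c=np.asarray(c,float); r=np.asarray(r,float)
    d=s["range_z"][np.round(r).astype(int),np.round(c).astype(int)] if z is None else z
    p=np.stack([(c-s["cx"])/s["fx"]*d,-(r-s["cy"])/s["fy"]*d,-d,np.ones_like(d)],-1)
    return (p@np.asarray(s["pose"]).T)[...,:3]
def cloud(s):
    r,c=np.mgrid[:384,:512]; w=world(s,c,r); w[s["range_z"]<=0]=np.nan
    return w
E
python3 - <<'E'
from h import *
s={n:snap(n) for n in("scene","top")}
for n in s: 
    cv2.imwrite(f"pics/{n}0.png",cv2.resize(s[n]["pixels"][:,:,::-1],(800,600))); print(n,{k:(np.round(v,3).tolist() if k!="pixels" and k!="range_z" else 0) for k,v in s[n].items()})
    cl=cloud(s[n])
    for t in("dipper","holder","tub","dipper_grip","dipper_hook"):
        for m in (arm.masks_of(t,n) if "_" not in t else arm.landmark_of(t,n)):
            a=np.array(m["at"])*[512,384]
            print(n,t,round(m["score"],2),a.round(0),world(s[n],a[0],a[1]).round(0), np.nanmedian(cl[m["mask"]],0).round(0) if "mask" in m else "")
print(arm.read_state())
E
```

```text
scene {'pixels': 0, 'range_z': 0, 'fx': 475.872, 'fy': 475.872, 'cx': 255.389, 'cy': 187.814, 'pose': [[0.062, -0.83, 0.554, 1412.199], [0.998, 0.059, -0.024, 77.172], [-0.013, 0.554, 0.832, 1321.647], [0.0, 0.0, 0.0, 1.0]]}
scene dipper 0.66 [294. 147.] [389. 260.  25.] [401. 258.  41.]
scene dipper 0.47 [307. 158.] [534. 277. 152.] [531. 268. 148.]
scene holder 0.91 [293. 170.] [494. 243.  37.] [528. 241.  68.]
scene holder 0.79 [264. 177.] [492. 147.   4.] [528. 150.  41.]
scene holder 0.62 [309. 200.] [609. 283.  26.] [653. 260.  75.]
scene tub 0.71 [164. 173.] [ 468. -188.   23.] [ 471. -179.   78.]
scene tub 0.48 [305. 158.] [538. 269. 156.] [530. 268. 127.]
scene dipper_grip 0.72 [297. 120.] [410. 258. 187.] 
scene dipper_grip 0.57 [305. 151.] [534. 268. 187.] 
scene dipper_hook 0.9 [298. 133.] [310. 283.   3.] 
scene dipper_hook 0.71 [310. 164.] [537. 287. 124.] 
top {'pixels': 0, 'range_z': 0, 'fx': 381.738, 'fy': 381.738, 'cx': 255.52, 'cy': 191.698, 'pose': [[-0.013, 0.986, -0.167, 419.048], [-1.0, -0.016, -0.016, 108.651], [-0.018, 0.167, 0.986, 1170.849], [0.0, 0.0, 0.0,
[... 535 characters left out ...]
{'time_s': 0.6, 'joint_positions': array([9.22345204e-01, 1.04086299e-01, 9.72884116e-02, 1.56392242e+00,
       8.26771444e-06, 1.35312024e+00]), 'qvel': array([-0.00146912, -0.00016643,  0.00024254, -0.00141493,  0.00042274,
        0.00129172]), 'joint_efforts': array([-1.07380954e-03, -5.56482983e+01,  5.03560603e+01,  1.20710232e-03,
       -4.05065402e-04, -7.26981739e-06]), 'eef_pos': array([250.53205422, 545.21098546, 231.33232874]), 'eef_rot': array([1.21996959e-05, 2.13726006e-01, 9.76893645e-01, 3.62378209e-05]), 'ft_force': array([-0.1173799 , -0.13963976, -0.58264149]), 'wrist_torque': array([ 0.03546761,  0.0418678 , -0.03785639]), 'grip_force': 0.0, 'width': 85.18473413647993}
```

View pics/scene0.png

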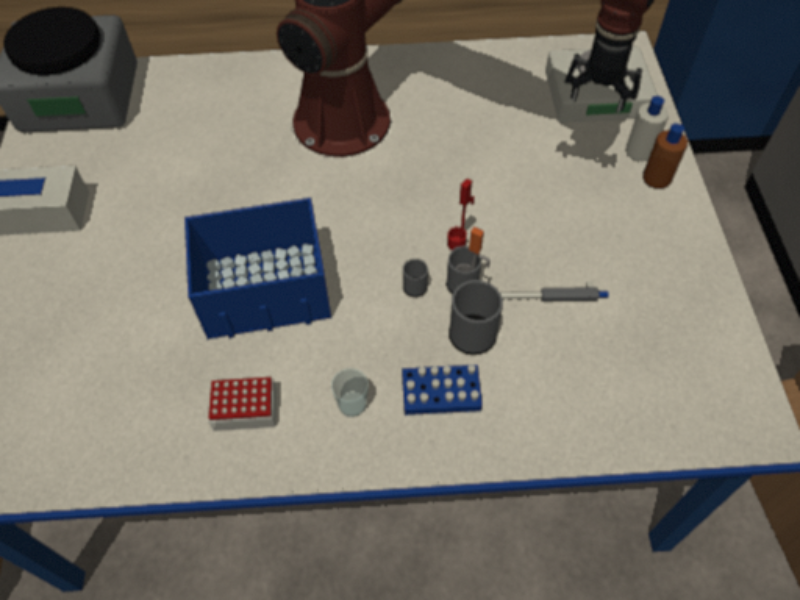

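Run:
```python
from h import *
s=snap("top"); im=s["pixels"][:,:,::-1]
b=snap("scene")["pixels"][:,:,::-1]
a=cv2.resize(im[140:310,170:290],(420,595),interpolation=cv2.INTER_CUBIC)
b=cv2.resize(b[100:240,245:335],(380,591),interpolation=cv2.INTER_CUBIC)
b=cv2.copyMakeBorder(b,0,4,0,0,cv2.BORDER_CONSTANT)
cv2.imwrite("pics/crop1.png",np.hstack([a,b]))
```

```text
(no output)
```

View pics/crop1.png

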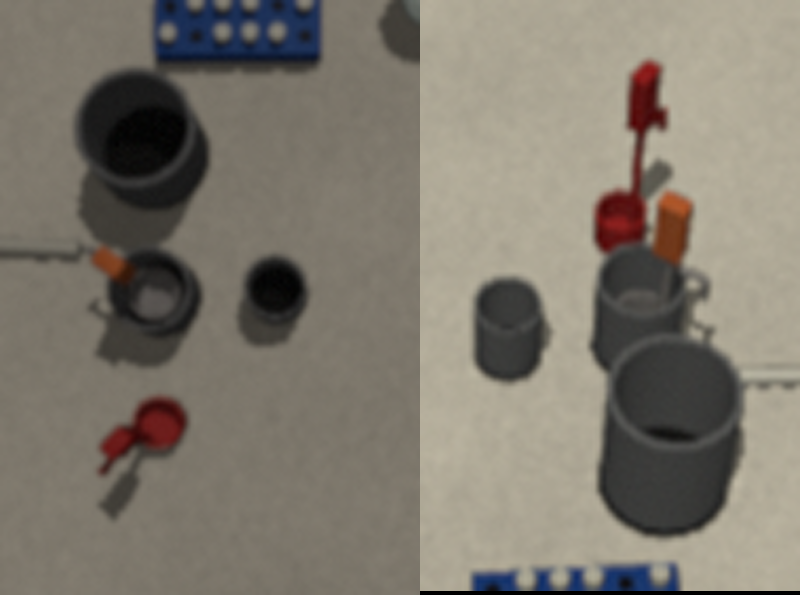

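View pics/top0.png

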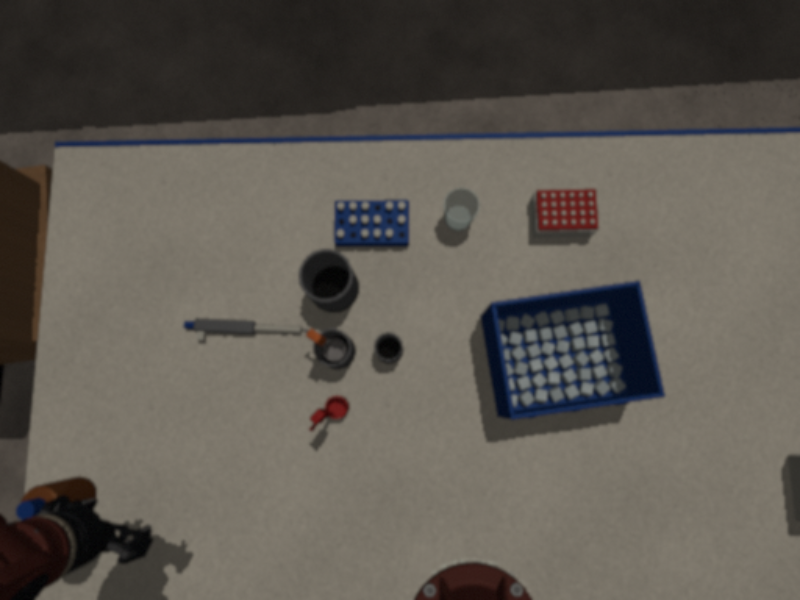

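The steel dipper, with its orange grip, is in the middle-sized holder, at top pixel (214,223) and scene pixel (293,170). The look-alikes are:
- the small cup at top (250,223)
- the big cup at top (209,178)
- the all-red dipper at top (213,263)

The crop confirms this: the orange grip and grey rod stand in the middle cup, and the red dipper stands free behind it.

```bash
cat > fit.py <<'E'
from h import *
def orange(s):
    hsv=cv2.cvtColor(s["pixels"],cv2.COLOR_RGB2HSV); return (hsv[...,0]>6)&(hsv[...,0]<16)&(hsv[...,1]>140)&(hsv[...,2]>90)
E
python3 - <<'E'
from fit import *
np.set_printoptions(suppress=True,precision=1)
S={n:snap(n) for n in("scene","top")}
for n,s in S.items():
    c=cloud(s); m=orange(s)&(abs(c[...,0]-530)<60)&(abs(c[...,1]-268)<60)&(c[...,2]>120)
    p=c[m]; print(n,m.sum(),np.argwhere(m).min(0),np.argwhere(m).max(0),p.min(0),p.max(0))
    t=p[p[:,2]>p[:,2].max()-8]; print("topface",len(t),t.mean(0)); (ce,wh,an)=cv2.minAreaRect(t[:,:2].astype(np.float32)); print(ce,wh,an)
    pts=c[(abs(c[...,0]-530)<70)&(abs(c[...,1]-268)<70)]
    h=pts[(pts[:,2]>95)&(pts[:,2]<128)]; print("z95-128"); print(h[np.argsort(h[:,2])])
    # tub
    mk=arm.masks_of("tub",n)[0]["mask"]; q=c[mk]; q=q[abs(q[:,2]-160)<6]; print("tub rim",len(q),cv2.minAreaRect(q[:,:2].astype(np.float32)),np.median(q[:,2]))
    # holder rim
    a=pts[(abs(pts[:,2]-90)<4)]; print("holder rim pts",len(a),cv2.minEnclosingCircle(a[:,:2].astype(np.float32)))
E
```

```text
scene 98 [146 300] [161 308] [523.  256.1 132. ] [541.1 276.7 203.3]
topface 13 [530.3 267.9 198.2]
(530.6454467773438, 267.9058837890625) (17.161067962646484, 10.345114707946777) 59.57704162597656
z95-128
[[599.8 260.   95.2]
 [527.8 268.4  95.8]
 [512.4 218.9  95.9]
 [489.7 237.3  96. ]
 [516.5 218.4  96.1]
 [598.1 266.2  97.6]
 [528.9 265.   97.7]
 [598.7 272.3  97.9]
 [542.1 225.3  98.2]
 [599.2 262.8  99.6]
 [595.7 263.2  99.9]
 [599.3 259.7 100. ]
 [599.2 253.5 100.5]
 [599.5 256.5 100.7]
 [528.4 271.1 101.8]
 [545.7 291.2 102. ]
 [596.9 259.8 102. ]
 [597.1 256.7 102.7]
 [599.5 278.  103.9]
 [597.6 250.3 104.1]
 [547.7 293.9 104.6]
 [530.2 264.3 104.9]
 [598.8 253.2 105.5]
 [596.8 259.4 107.5]
 [597.6 268.6 107.7]
 [532.6 267.  107.9]
 [546.6 296.9 108. ]
 [597.8 265.5 108.3]
 [543.3 297.3 108.9]
 [529.7 264.1 109.6]
 [526.  264.5 109.8]
 [547.4 290.3 109.9]
 [598.1 252.9 110. ]
 [530.6 270.3 110.2]
 [599.3 262.  110.9]
 [599.3 255.8 111.4]
 [528.2 270.4 112.2]
 [532.1 266.7 112.6]
 [545.8 290.3 112.9]
 [524.4 264.5 113. ]
 [550.  292.9 113.1]
 [597.4 262.  113.5]
 [599.2 280.
[... 2100 characters left out ...]
]
 [597.5 241.6 122.2]
 [542.1 291.3 122.2]
 [594.7 255.4 123.1]
 [597.8 275.  123.4]
 [547.5 293.9 123.4]
 [544.6 288.3 123.6]
 [597.2 244.2 123.9]
 [597.5 266.5 124.2]
 [597.3 252.5 124.3]
 [544.6 293.7 124.3]
 [544.6 290.9 124.7]
 [597.1 249.6 125.1]
 [597.  246.8 125.3]
 [599.6 246.6 126.6]
 [599.9 263.4 126.6]
 [547.1 290.5 126.7]
 [597.  263.3 126.9]
 [597.  268.8 127.2]
 [544.3 295.9 127.2]
 [599.4 238.2 127.3]
 [599.4 243.7 127.6]
 [599.3 240.9 127.8]
 [597.  271.5 127.9]]
tub rim 1093 ((502.797119140625, -172.04769897460938), (200.09921264648438, 261.38336181640625), 7.614664077758789) 159.83572886112165
holder rim pts 100 ((542.7603759765625, 249.45274353027344), 58.40953063964844)
```

```bash
cat > go.py <<'E'
import sys,numpy as np
from station import arm
from scipy.spatial.transform import Rotation as R
def go(x,y,z,yaw):
    """goal TCP (mm) and world heading (deg) of tool y, tool pointing down -> xyz shift, rotvec in tool axes"""
    s=arm.read_state(); w=s["eef_rot"]; r=R.from_quat([w[1],w[2],w[3],w[0]])
    a=np.radians(yaw); yt=np.array([np.cos(a),np.sin(a),0]); zt=np.array([0,0,-1.]); g=R.from_matrix(np.stack([np.cross(yt,zt),yt,zt],1))
    print("shift",r.inv().apply(np.array([x,y,z])-s["eef_pos"]).round(1),"rot",(r.inv()*g).as_rotvec(degrees=True).round(1))
    print("t",round(s["time_s"],2),"pos",s["eef_pos"].round(1),"F",s["ft_force"].round(1),"w",round(s["width"],1),"grip",round(s["grip_force"],1),"q6",s["joint_positions"][5].round(2))
if __name__=="__main__": go(*map(float,sys.argv[1:5]))
E
python3 go.py 528 267 270 148
python3 - <<'E'
from fit import *
s=snap("scene");c=cloud(s)
p=c[(abs(c[...,0]-651)<60)&(abs(c[...,1]-262)<60)]; print("big cup top",np.percentile(p[:,2],[98,99.5]))
E
```

```text
shift [-368.2 -136.9  -38.6] rot [  0.    0.  -82.7]
t 0.9 pos [250.6 545.2 231.4] F [-0.7  0.1  0.4] w 85.3 grip 0.0 q6 1.35
big cup top [129.98029857 131.8511679 ]
```

Request:
arm_command(
  targets=[
    {"xyz": [0, 0, -38], "rotation": [0, 0, -7], "fingers": 50},
    {"xyz": [-38, -14, -38.6], "rotation": [0, 0, -14], "fingers": 50},
    {"xyz": [-76, -28, -38.6], "rotation": [0, 0, -21], "fingers": 50},
    {"xyz": [-114, -42, -38.6], "rotation": [0, 0, -28], "fingers": 50},
    {"xyz": [-152, -56, -38.6], "rotation": [0, 0, -35], "fingers": 50},
    {"xyz": [-190, -70, -38.6], "rotation": [0, 0, -42], "fingers": 50},
    {"xyz": [-228, -84, -38.6], "rotation": [0, 0, -49], "fingers": 50},
    {"xyz": [-266, -98, -38.6], "rotation": [0, 0, -56], "fingers": 50},
    {"xyz": [-304, -112, -38.6], "rotation": [0, 0, -63], "fingers": 50},
    {"xyz": [-340, -126, -38.6], "rotation": [0, 0, -70], "fingers": 50},
  ],
)

```text
time_s: 1.78
eef_pos: [497.8, 297.8, 270.1]
eef_rot: [0.0, -0.362, 0.932, 0.0]
ft_force: [0.7, 0.9, 0.2]
width: 50.2
grip_force: 0.0
```

```bash
python3 go.py 528 267 270 148
```

```text
shift [ -1.5 -43.2   0.1] rot [ -0.    0.  -15.5]
t 1.78 pos [497.8 297.8 270.1] F [0.7 0.9 0.2] w 50.2 grip 0.0 q6 -0.43
```

Request:
arm_command(
  targets=[
    {"xyz": [-1, -20, 0], "rotation": [0, 0, -7], "fingers": 50},
    {"xyz": [-1.5, -32, 0], "rotation": [0, 0, -12.7], "fingers": 50},
    {"xyz": [-1.5, -32, 0], "rotation": [0, 0, -12.7], "fingers": 50},
    {"xyz": [-1.5, -32, 0], "rotation": [0, 0, -12.7], "fingers": 50},
    {"xyz": [-1.5, -32, 0], "rotation": [0, 0, -12.7], "fingers": 50},
  ],
)

```text
time_s: 2.2
eef_pos: [518.8, 277.2, 270.0]
eef_rot: [0.0, -0.459, 0.888, 0.0]
ft_force: [-0.6, 0.6, -0.2]
width: 50.2
grip_force: 0.0
```

```bash
python3 go.py 528 267 147 148
python3 - <<'E'
from fit import *
np.set_printoptions(suppress=True,precision=1)
for n in("scene","top"):
    s=snap(n); c=cloud(s); m=orange(s)&(abs(c[...,0]-530)<60)&(abs(c[...,1]-268)<60)&(c[...,2]>120); p=c[m]
    print(n,m.sum(),p.min(0) if m.any() else "",p.max(0) if m.any() else "", p.mean(0))
    im=s["pixels"][120:280,150:350] if n=="top" else s["pixels"][60:220,210:410]
    cv2.imwrite(f"pics/{n}2.png",im[:,:,::-1])
a,b=[cv2.imread(f"pics/{n}2.png") for n in("top","scene")]
cv2.imwrite("pics/both2.png",cv2.resize(np.hstack([a,b]),(800,320),interpolation=cv2.INTER_CUBIC))
E
```

```text
shift [  3.  -13.4 123. ] rot [ 0.   0.  -3.3]
t 2.2 pos [518.8 277.2 270. ] F [-0.6  0.6 -0.2] w 50.2 grip 0.0 q6 -0.69
scene 100 [521.6 256.1 135.7] [542.8 278.1 200.3] [533.4 266.7 172.6]
top 33 [520.3 255.7 191.1] [535.9 276.1 198.5] [527.6 265.2 195.4]
```

View pics/both2.png

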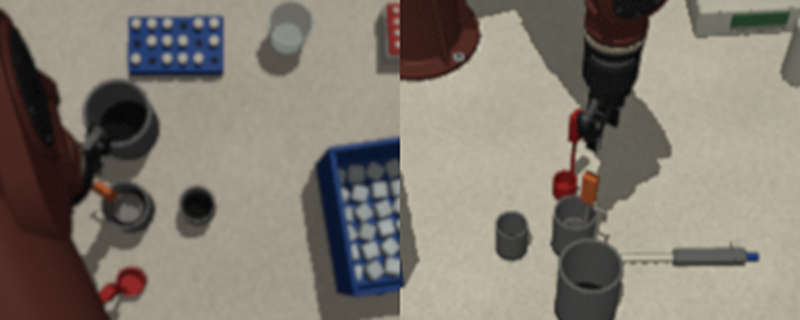

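Request:
arm_command(
  targets=[
    {"xyz": [3, -13.4, 0], "rotation": [0, 0, -3.3], "fingers": 50},
    {"xyz": [3, -13.4, 10], "rotation": [0, 0, -3.3], "fingers": 50},
    {"xyz": [3, -13.4, 20], "rotation": [0, 0, -3.3], "fingers": 50},
    {"xyz": [3, -13.4, 35], "rotation": [0, 0, -3.3], "fingers": 50},
  ],
)

```text
time_s: 2.63
eef_pos: [528.2, 267.2, 234.4]
eef_rot: [0.0, -0.485, 0.875, 0.0]
ft_force: [0.7, -0.5, 0.3]
width: 50.2
grip_force: 0.0
```

```bash
python3 go.py 528.5 267 147 148
```

```text
shift [ 0.  -0.3 87.4] rot [-0.  0.  0.]
t 2.63 pos [528.2 267.2 234.4] F [ 0.7 -0.5  0.3] w 50.2 grip 0.0 q6 -0.77
```

Request:
arm_command(
  targets=[
    {"xyz": [0, 0, 15], "rotation": [0, 0, 0], "fingers": 50},
    {"xyz": [0, 0, 30], "rotation": [0, 0, 0], "fingers": 50},
    {"xyz": [0, 0, 45], "rotation": [0, 0, 0], "fingers": 50},
    {"xyz": [0, 0, 60], "rotation": [0, 0, 0], "fingers": 50},
    {"xyz": [0, 0, 75], "rotation": [0, 0, 0], "fingers": 50},
    {"xyz": [0, 0, 87], "rotation": [0, 0, 0], "fingers": 50},
    {"xyz": [0, 0, 87], "rotation": [0, 0, 0], "fingers": 50},
  ],
)

```text
time_s: 3.22
eef_pos: [526.2, 266.5, 144.2]
eef_rot: [-0.002, -0.486, 0.874, 0.001]
ft_force: [-0.6, -0.4, -0.3]
width: 49.9
grip_force: 0.0
```

Request:
arm_command(
  targets=[
    {"xyz": [0, 0, 0], "rotation": [0, 0, 0], "fingers": 30},
    {"xyz": [0, 0, 0], "rotation": [0, 0, 0], "fingers": 20},
    {"xyz": [0, 0, 0], "rotation": [0, 0, 0], "fingers": 8},
    {"xyz": [0, 0, 0], "rotation": [0, 0, 0], "fingers": 8},
    {"xyz": [0, 0, 0], "rotation": [0, 0, 0], "fingers": 8},
    {"xyz": [0, 0, 0], "rotation": [0, 0, 0], "fingers": 8},
    {"xyz": [0, 0, 0], "rotation": [0, 0, 0], "fingers": 8},
    {"xyz": [0, 0, 0], "rotation": [0, 0, 0], "fingers": 8},
  ],
  grip_force=60,
)

```text
time_s: 3.88
eef_pos: [529.0, 266.7, 149.0]
eef_rot: [0.001, -0.486, 0.874, -0.0]
ft_force: [-0.9, 0.9, 5.8]
width: 15.4
grip_force: 61.2
```

```bash
python3 go.py 528.5 267 345 148
```

```text
shift [  -0.3    0.4 -196. ] rot [-0.1  0.1  0.1]
t 3.88 pos [529.  266.7 149. ] F [-0.9  0.9  5.8] w 15.4 grip 61.2 q6 -0.77
```

Request:
arm_command(
  targets=[
    {"xyz": [0, 0, -8], "rotation": [0, 0, 0], "fingers": 8},
    {"xyz": [0, 0, -18], "rotation": [0, 0, 0], "fingers": 8},
    {"xyz": [0, 0, -30], "rotation": [0, 0, 0], "fingers": 8},
    {"xyz": [0, 0, -42], "rotation": [0, 0, 0], "fingers": 8},
    {"xyz": [0, 0, -54], "rotation": [0, 0, 0], "fingers": 8},
    {"xyz": [0, 0, -66], "rotation": [0, 0, 0], "fingers": 8},
    {"xyz": [0, 0, -78], "rotation": [0, 0, 0], "fingers": 8},
    {"xyz": [0, 0, -90], "rotation": [0, 0, 0], "fingers": 8},
    {"xyz": [0, 0, -102], "rotation": [0, 0, 0], "fingers": 8},
    {"xyz": [0, 0, -114], "rotation": [0, 0, 0], "fingers": 8},
  ],
)

```text
time_s: 4.72
eef_pos: [528.5, 266.5, 263.3]
eef_rot: [0.0, -0.486, 0.874, -0.0]
ft_force: [1.1, 0.7, -2.0]
width: 15.5
grip_force: 60.2
```

Request:
arm_command(
  targets=[
    {"xyz": [0, 0, -15], "rotation": [0, 0, 0], "fingers": 8},
    {"xyz": [0, 0, -30], "rotation": [0, 0, 0], "fingers": 8},
    {"xyz": [0, 0, -45], "rotation": [0, 0, 0], "fingers": 8},
    {"xyz": [0, 0, -60], "rotation": [0, 0, 0], "fingers": 8},
    {"xyz": [0, 0, -75], "rotation": [0, 0, 0], "fingers": 8},
    {"xyz": [0, 0, -88], "rotation": [0, 0, 0], "fingers": 8},
    {"xyz": [0, 0, -88], "rotation": [0, 0, 0], "fingers": 8},
    {"xyz": [0, 0, -88], "rotation": [0, 0, 0], "fingers": 8},
  ],
)

```text
time_s: 5.38
eef_pos: [528.8, 266.5, 350.7]
eef_rot: [0.001, -0.486, 0.874, -0.0]
ft_force: [1.0, 0.0, -2.2]
width: 15.3
grip_force: 60.4
```

```bash
cat > chk.py <<'E'
from fit import *
np.set_printoptions(suppress=True,precision=1)
import sys
e=arm.read_state()["eef_pos"]
for n in ("scene","top"):
    s=snap(n); c=cloud(s)
    near=(np.hypot(c[...,0]-e[0],c[...,1]-e[1])<70)
    p=c[near&orange(s)&(c[...,2]>100)]; print(n,"orange",len(p),p.mean(0) if len(p) else "",p.min(0) if len(p) else "")
    ez=e[2]; q=c[near&(c[...,2]<ez-22)&(c[...,2]>ez-160)]
    for lo in range(-160,-20,12):
        k=q[(q[:,2]>=ez+lo)&(q[:,2]<ez+lo+12)]
        if n=="scene" and len(k): print(lo,len(k),"mean",k.mean(0)-e,"min",k.min(0)-e,"max",k.max(0)-e)
    for t in("dipper_hook","dipper_tip","dipper"):
        for m in arm.landmark_of(t,n)[:2]:
            a=np.array(m["at"])*[511,383]; print(t,round(m["score"],2),a,world(s,*a))
    x=int(sys.argv[2]) if n=="scene" else int(sys.argv[4]); y=int(sys.argv[3]) if n=="scene" else int(sys.argv[5])
    cv2.imwrite(f"pics/_{n}.png",cv2.resize(s["pixels"][y:y+110,x:x+75,::-1],(400,587),interpolation=cv2.INTER_CUBIC))
cv2.imwrite(sys.argv[1],np.hstack([cv2.imread(f"pics/_{n}.png") for n in("scene","top")]))
E
python3 chk.py pics/lift.png 260 80 170 150; python3 go.py 500 0 345 148
```

```text
scene orange 0  
-148 28 mean [ -10.3  -14.2 -138.6] min [ -32.4  -35.6 -142.7] max [   9.3    2.5 -136.1]
-136 68 mean [  -8.8  -15.6 -130.6] min [ -32.5  -36.2 -135.9] max [  13.9    6.  -124.2]
-124 67 mean [  -8.4  -17.3 -117.9] min [ -32.8  -36.6 -123.9] max [  12.5    3.6 -112.1]
-112 70 mean [  -9.8  -16.6 -106.5] min [ -35.2  -36.5 -111.9] max [  12.3    3.3 -100.2]
-100 10 mean [  2.7 -11.4 -97.2] min [ -8.8 -34.6 -99.7] max [ 15.3   2.1 -94.3]
-88 9 mean [  2.3  -0.1 -81.9] min [ -2.4  -2.6 -87.1] max [  6.3   4.6 -76.7]
-76 10 mean [  0.3   0.1 -69.5] min [ -3.8  -2.8 -75.1] max [  2.9   3.1 -64.9]
-64 7 mean [  0.5  -0.4 -57.7] min [ -3.4  -3.  -62.7] max [  2.4   1.9 -54.3]
-52 14 mean [  9.2  13.7 -44.1] min [ -1.1  -1.9 -46.5] max [ 19.3  30.3 -40.7]
-40 16 mean [  9.2  12.1 -33.3] min [ -0.4  -3.1 -38.4] max [ 19.9  28.2 -28.4]
-28 26 mean [  9.2  12.1 -24.5] min [ -1.3  -4.  -27.9] max [ 20.6  27.5 -22. ]
dipper_hook 0.7 [297.4 129.4] [403.4 262.1 134.3]
dipper_hook 0.55 [316.4 119.9] [251.4 357.    2.8]
dipper_tip 0.91 [317.  125.2] [543.3 290.4 312.3]
dipper_tip 0.54 [302.3 130.8] [496.6 260.1 236.5]
dipper 0.73 [289.3 158.4] [426.  239.2  10.1]
dipper 0.64 [304.1 143.5] [533.5 262.1 221.8]
top orange 0  
dipper_hook 0.7 [183.1 205.2] [493.5 223.  622.4]
dipper_hook 0.64 [201.7 266.6] [408.5 176.6 739.7]
dipper_tip 0.66 [198.6 276.2] [399.3 176.  762.9]
dipper_tip 0.62 [182.3 201.4] [493.9 216.7 658.7]
dipper 0.9 [203.2 217.5] [517.1 257.  213.1]
dipper 0.81 [217.6 259.1] [412.  244.8   2.3]
shift [ 241.2 -116.6    4.5] rot [ 0.  -0.   0.1]
t 5.78 pos [528.3 266.4 349.5] F [ 0.6 -0.2 -1.3] w 15.5 grip 60.4 q6 -0.77
```

View pics/lift.png

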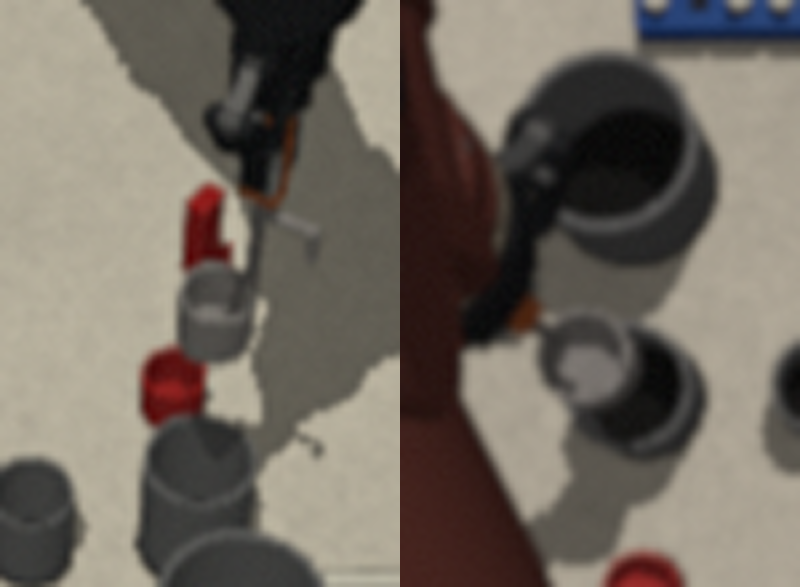

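```bash
python3 go.py 487.7 -61 345 187.6
```

```text
shift [ 299.5 -138.4    4.5] rot [  0.   -0.  -39.5]
t 5.78 pos [528.3 266.4 349.5] F [ 0.6 -0.2 -1.3] w 15.5 grip 60.4 q6 -0.77
```

Request:
arm_command(
  targets=[
    {"xyz": [15, -7, 0], "rotation": [0, 0, -2], "fingers": 8},
    {"xyz": [40, -18.5, 0], "rotation": [0, 0, -5], "fingers": 8},
    {"xyz": [68, -31.5, 0], "rotation": [0, 0, -9], "fingers": 8},
    {"xyz": [96, -44.5, 0], "rotation": [0, 0, -13], "fingers": 8},
    {"xyz": [124, -57.5, 0], "rotation": [0, 0, -17], "fingers": 8},
    {"xyz": [152, -70, 0], "rotation": [0, 0, -21], "fingers": 8},
    {"xyz": [180, -83, 0], "rotation": [0, 0, -25], "fingers": 8},
    {"xyz": [208, -96, 0], "rotation": [0, 0, -29], "fingers": 8},
    {"xyz": [232, -107, 0], "rotation": [0, 0, -33], "fingers": 8},
    {"xyz": [252, -116.5, 0], "rotation": [0, 0, -36], "fingers": 8},
  ],
)

```text
time_s: 6.62
eef_pos: [493.8, -10.9, 349.9]
eef_rot: [0.0, 0.733, -0.68, 0.0]
ft_force: [1.4, -0.3, -1.1]
width: 15.5
grip_force: 60.3
```

```bash
python3 go.py 487.7 -61 345 187.6
```

```text
shift [49.5  9.9  4.9] rot [-0.  -0.  -3.3]
t 6.62 pos [493.8 -10.9 349.9] F [ 1.4 -0.3 -1.1] w 15.5 grip 60.3 q6 -1.93
```

Request:
arm_command(
  targets=[
    {"xyz": [15, 3, 0], "rotation": [0, 0, -1.5], "fingers": 8},
    {"xyz": [30, 6, 1], "rotation": [0, 0, -3.3], "fingers": 8},
    {"xyz": [42, 8.5, 3], "rotation": [0, 0, -3.3], "fingers": 8},
    {"xyz": [49.5, 9.9, 5], "rotation": [0, 0, -3.3], "fingers": 8},
    {"xyz": [49.5, 9.9, 5], "rotation": [0, 0, -3.3], "fingers": 8},
    {"xyz": [49.5, 9.9, 5], "rotation": [0, 0, -3.3], "fingers": 8},
  ],
)

```text
time_s: 7.12
eef_pos: [488.0, -59.0, 344.8]
eef_rot: [-0.0, 0.751, -0.66, -0.0]
ft_force: [-0.6, -0.2, -2.1]
width: 15.3
grip_force: 60.3
```

```bash
python3 chk.py pics/over.png 165 90 290 170 | grep -v dipper; python3 go.py 487.7 -61 215 187.6
```

```text
scene orange 2 [496.8 -64.9 335.9] [496.6 -66.3 335.8]
-148 29 mean [   1.1  -14.1 -138.9] min [ -19.1  -30.5 -145.2] max [  23.6    2.9 -136.2]
-136 65 mean [   4.6  -19.5 -130.9] min [ -22.2  -38.7 -135.9] max [  26.1    1.2 -124.3]
-124 68 mean [   4.5  -18.1 -118.1] min [ -20.4  -39.1 -123.3] max [  26.2    2.8 -112.2]
-112 74 mean [   3.5  -18.7 -106. ] min [ -20.2  -37.7 -112. ] max [  24.1    3.5 -100. ]
-100 9 mean [  3.4  -3.8 -94.3] min [ -4.8 -34.  -99.4] max [ 13.1   2.6 -89.6]
-88 9 mean [  1.9   0.3 -82. ] min [ -1.8  -2.7 -86.2] max [  5.5   3.2 -76.1]
-76 5 mean [  2.5  -0.2 -69.6] min [  0.1  -3.5 -75. ] max [  6.    2.4 -67.6]
-64 8 mean [  2.1   0.8 -59.4] min [  0.7  -2.9 -63.5] max [  4.2   3.7 -54.3]
-52 16 mean [  0.7  13.4 -45.1] min [ -5.8  -4.1 -51.8] max [  5.2  33.8 -40. ]
-40 18 mean [  0.1  16.7 -33.1] min [ -3.7  -2.8 -39. ] max [  4.5  34.8 -28.5]
-28 21 mean [ -0.7  15.2 -25.3] min [ -4.4  -1.3 -27.7] max [  3.9  33.1 -22. ]
top orange 0  
shift [  2.1   0.7 130. ] rot [-0.   0.  -0.1]
t 7.52 pos [488.1 -58.8 345. ] F [ 0.4  0.4 -1.9] w 15.3 grip 60.3 q6 -2.09
```

View pics/over.png

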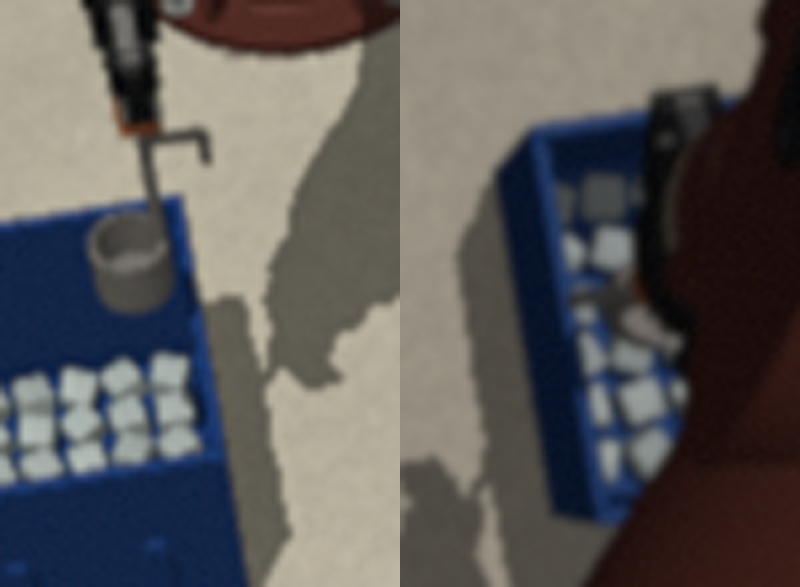

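Request:
arm_command(
  targets=[
    {"xyz": [2, 0.7, 10], "rotation": [0, 0, 0], "fingers": 8},
    {"xyz": [2, 0.7, 25], "rotation": [0, 0, 0], "fingers": 8},
    {"xyz": [2, 0.7, 40], "rotation": [0, 0, 0], "fingers": 8},
    {"xyz": [2, 0.7, 55], "rotation": [0, 0, 0], "fingers": 8},
    {"xyz": [2, 0.7, 70], "rotation": [0, 0, 0], "fingers": 8},
    {"xyz": [2, 0.7, 85], "rotation": [0, 0, 0], "fingers": 8},
    {"xyz": [2, 0.7, 100], "rotation": [0, 0, 0], "fingers": 8},
    {"xyz": [2, 0.7, 112], "rotation": [0, 0, 0], "fingers": 8},
    {"xyz": [2, 0.7, 120], "rotation": [0, 0, 0], "fingers": 8},
    {"xyz": [2, 0.7, 120], "rotation": [0, 0, 0], "fingers": 8},
  ],
)

```text
time_s: 8.35
eef_pos: [486.9, -60.9, 223.2]
eef_rot: [0.0, 0.751, -0.66, -0.001]
ft_force: [-0.5, -0.2, -2.9]
width: 15.4
grip_force: 60.3
```

```bash
python3 chk.py pics/low.png 165 110 290 170 | grep -v dipper|tail -7; python3 go.py 487.7 -61 191 187.6
```

```text
-88 8 mean [  2.2   0.4 -81.5] min [ -1.   -3.1 -87.9] max [  4.3   4.1 -76.3]
-76 20 mean [  5.6  12.8 -66.3] min [-50.6  -1.5 -70.8] max [ 50.1  23.9 -64.1]
-64 65 mean [  5.6  13.4 -60.8] min [-68.9  -3.7 -64. ] max [ 65.4  24.4 -54.8]
-52 8 mean [  1.1  12.1 -45.8] min [ -2.   -1.9 -52. ] max [  4.6  32.6 -40.2]
-40 14 mean [  1.1  13.7 -33.4] min [ -4.5  -3.5 -38.2] max [  6.6  33.5 -28.6]
-28 21 mean [ -0.8  17.6 -25. ] min [ -6.4  -2.2 -27.7] max [  3.7  34.3 -22.7]
top orange 0  
shift [-0.4  0.2 34.5] rot [-0.1 -0.  -0.2]
t 8.75 pos [487.9 -61.4 225.5] F [ 1.   0.1 -0.5] w 15.5 grip 60.3 q6 -2.09
```

View pics/low.png

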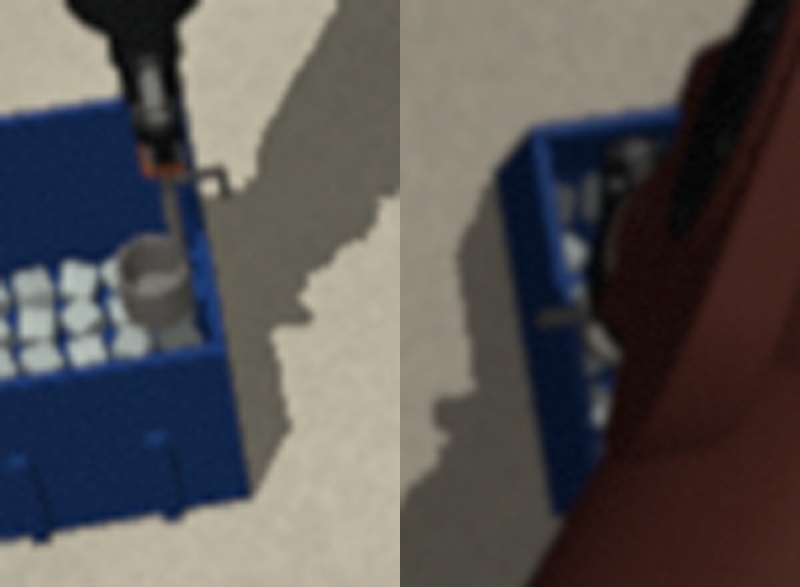

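The bowl is inside the tub and the hook straddles the +y rim (left half, around (200,180)). I'll lower it gently from here.

Request:
arm_command(
  targets=[
    {"xyz": [0, 0, 6], "rotation": [0, 0, 0], "fingers": 8},
    {"xyz": [0, 0, 12], "rotation": [0, 0, 0], "fingers": 8},
    {"xyz": [0, 0, 18], "rotation": [0, 0, 0], "fingers": 8},
    {"xyz": [0, 0, 23], "rotation": [0, 0, 0], "fingers": 8},
    {"xyz": [0, 0, 27], "rotation": [0, 0, 0], "fingers": 8},
    {"xyz": [0, 0, 29], "rotation": [0, 0, 0], "fingers": 8},
    {"xyz": [0, 0, 30], "rotation": [0, 0, 0], "fingers": 8},
    {"xyz": [0, 0, 30], "rotation": [0, 0, 0], "fingers": 8},
    {"xyz": [0, 0, 30], "rotation": [0, 0, 0], "fingers": 8},
  ],
)

```text
time_s: 9.5
eef_pos: [487.7, -61.3, 195.1]
eef_rot: [-0.0, 0.751, -0.66, 0.0]
ft_force: [0.4, -0.5, -1.9]
width: 15.4
grip_force: 60.3
```

Request:
arm_command(
  targets=[
    {"xyz": [0, 0, 1], "rotation": [0, 0, 0], "fingers": 8},
    {"xyz": [0, 0, 2], "rotation": [0, 0, 0], "fingers": 8},
    {"xyz": [0, 0, 2], "rotation": [0, 0, 0], "fingers": 8},
    {"xyz": [0, 0, 2], "rotation": [0, 0, 0], "fingers": 8},
  ],
)

```text
time_s: 9.83
eef_pos: [487.6, -61.2, 192.9]
eef_rot: [-0.0, 0.751, -0.66, 0.0]
ft_force: [0.7, -0.5, -2.2]
width: 15.7
grip_force: 60.3
```

Request:
arm_command(
  targets=[
    {"xyz": [0, 0, 1], "rotation": [0, 0, 0], "fingers": 8},
    {"xyz": [0, 0, 2], "rotation": [0, 0, 0], "fingers": 8},
    {"xyz": [0, 0, 2], "rotation": [0, 0, 0], "fingers": 8},
    {"xyz": [0, 0, 2], "rotation": [0, 0, 0], "fingers": 8},
  ],
)

```text
time_s: 10.17
eef_pos: [487.8, -61.3, 191.3]
eef_rot: [-0.0, 0.751, -0.66, 0.0]
ft_force: [0.2, 0.4, 3.2]
width: 15.6
grip_force: 61.0
```

The force went from −2 to +3 N, so the hook is on the rim. I'll ease the grip and open.

Request:
arm_command(
  targets=[
    {"xyz": [0, 0, 0.5], "rotation": [0, 0, 0], "fingers": 8},
    {"xyz": [0, 0, 0.5], "rotation": [0, 0, 0], "fingers": 12},
    {"xyz": [0, 0, 0.5], "rotation": [0, 0, 0], "fingers": 16},
    {"xyz": [0, 0, 0.5], "rotation": [0, 0, 0], "fingers": 18},
    {"xyz": [0, 0, 0.5], "rotation": [0, 0, 0], "fingers": 24},
    {"xyz": [0, 0, 0.5], "rotation": [0, 0, 0], "fingers": 32},
    {"xyz": [0, 0, 0.5], "rotation": [0, 0, 0], "fingers": 42},
    {"xyz": [0, 0, 0.5], "rotation": [0, 0, 0], "fingers": 50},
    {"xyz": [0, 0, 0.5], "rotation": [0, 0, 0], "fingers": 50},
  ],
  grip_force=20,
)

```text
time_s: 10.92
eef_pos: [487.6, -61.2, 190.3]
eef_rot: [-0.0, 0.751, -0.66, -0.0]
ft_force: [0.1, 0.0, -0.6]
width: 50.0
grip_force: 0.0
```

Request:
arm_command(
  targets=[
    {"xyz": [0, 0, -8], "rotation": [0, 0, 0], "fingers": 50},
    {"xyz": [0, 0, -20], "rotation": [0, 0, 0], "fingers": 50},
    {"xyz": [0, 0, -35], "rotation": [0, 0, 0], "fingers": 50},
    {"xyz": [0, 0, -50], "rotation": [0, 0, 0], "fingers": 50},
    {"xyz": [0, 0, -70], "rotation": [0, 0, 0], "fingers": 50},
    {"xyz": [0, 0, -90], "rotation": [0, 0, 0], "fingers": 50},
    {"xyz": [0, 0, -115], "rotation": [0, 0, 0], "fingers": 50},
    {"xyz": [0, 0, -140], "rotation": [0, 0, 0], "fingers": 50},
    {"xyz": [0, 0, -150], "rotation": [0, 0, 0], "fingers": 50},
    {"xyz": [0, 0, -150], "rotation": [0, 0, 0], "fingers": 50},
  ],
)

```text
time_s: 11.75
eef_pos: [488.5, -61.6, 344.4]
eef_rot: [-0.001, 0.751, -0.66, 0.003]
ft_force: [0.6, -1.2, 0.2]
width: 50.1
grip_force: 0.0
```

```bash
python3 go.py 487.7 -61 191 187.6
python3 - <<'E'
from fit import *
np.set_printoptions(suppress=True,precision=1)
s=snap("scene"); c=cloud(s); m=orange(s)&(abs(c[...,0]-490)<90)&(abs(c[...,1]+60)<80)&(c[...,2]>100)
p=c[m]; print(len(p),p.mean(0),p.min(0),p.max(0))
near=(np.hypot(c[...,0]-490,c[...,1]+70)<60); hsv=cv2.cvtColor(s["pixels"],cv2.COLOR_RGB2HSV); q=c[near&(hsv[...,1]<110)]
for lo in range(45,180,12):
    k=q[(q[:,2]>=lo)&(q[:,2]<lo+12)]
    if len(k): print(lo,len(k),k.mean(0),k.min(0),k.max(0))
for t in("dipper_hook","dipper_tip"):
    a=np.array(arm.landmark_of(t,"scene")[0]["at"])*[511,383]; print(t,a,world(s,*a))
im=s["pixels"][90:240,110:340,::-1]; cv2.imwrite("pics/end.png",cv2.resize(im,(800,522),interpolation=cv2.INTER_CUBIC))
E
```

```text
shift [ -1.1   1.5 153.4] rot [-0.3 -0.1 -0.2]
t 11.75 pos [488.5 -61.6 344.4] F [ 0.6 -1.2  0.2] w 50.1 grip 0.0 q6 -2.09
115 [495.2 -64.  214.6] [482.2 -76.8 178.7] [503.4 -52.3 241.6]
45 30 [478.4 -76.5  51.9] [468.1 -90.1  48.1] [502.5 -63.7  56.7]
57 38 [489.3 -74.2  63.6] [468.6 -92.   57.8] [510.1 -52.7  68.6]
69 52 [492.5 -74.   75. ] [470.3 -93.8  69.1] [516. -52.  81.]
81 48 [492.4 -73.9  84.9] [470.  -95.9  81. ] [512.6 -53.3  92.4]
93 5 [491.3 -56.9  99.7] [489.7 -59.4  93.9] [494.7 -55.2 104.8]
105 6 [490.1 -57.5 111.4] [488.1 -60.8 106.8] [491.8 -54.4 116.2]
117 5 [488.9 -58.3 122. ] [486.5 -62.9 117.3] [492.2 -55.7 128.4]
129 5 [491.6 -58.8 133.9] [488.7 -61.6 130.1] [494.2 -57.7 138.2]
141 12 [489.  -49.5 146.8] [481.3 -63.4 141. ] [494.6 -25.8 152.2]
153 37 [481.  -45.9 160.6] [434.  -64.2 155.9] [531.7 -27.1 164.9]
165 21 [486.7 -42.6 168. ] [471.4 -63.6 165.2] [492.4 -26.9 170.6]
177 1 [489.8 -50.1 179.1] [489.8 -50.1 179.1] [489.8 -50.1 179.1]
dipper_hook [203.6 146.2] [342.  -57.4  -0.9]
dipper_tip [209.8 152.1] [373.4 -35.4   3.6]
```

View pics/end.png

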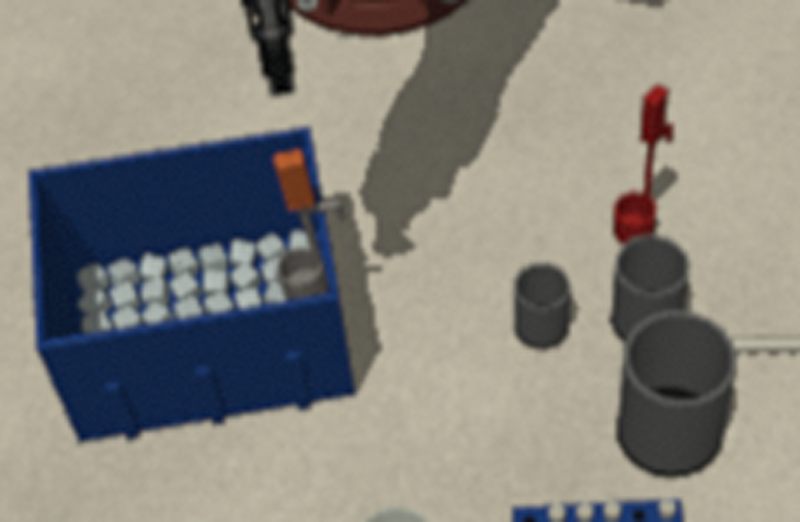

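The dipper hangs on the +y rim at about (330,205), with the bowl inside at (300,275), clear of the ice. The holder is still upright at (650,285), nothing else has moved, and the gripper is well clear. I'm handing in.

```bash
python3 -c "
from station import arm
print(arm.sign_off())"
```

```text
the job is handed in; nothing more can be done
None
```

The steel dipper now hangs by its hook on the tub's +y rim with the bowl inside and clear of the ice, the holder is still upright and nothing else was disturbed; I signed off at about 12 s, and no verdict came back.

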